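Sweep the offcuts off the plank into the catch tray

ROBOT

A 6-joint arm with a two-finger parallel gripper is mounted at the origin on the work surface. World frame = base frame: x ahead of the robot, y to its left, z up, the work surface at z = 0. Lengths are in m, angles in rad, forces in N, time in s.
With the tool pointing down it reaches from about 0.25 to 0.775 m from the base axis. Payload 8.9 kg.
Tool frame: the origin (TCP) lies on the centre line of the jaws, within the pads' length; the fingertips stand 8 mm ahead of it and the grasp point (between the pads) lies 11 mm behind it (robot.tips_ahead is the distance from the TCP to the fingertips, in m); z points along the fingers, y is the line along which they close (so a half turn about z gives the same grasp; the last joint's range is limited). The gripper opens to 85 mm and grips with 20 to 120 N. Pads are 22 mm wide; open, the fingers measure 114 mm over their backs; the gripper's body (76 mm by 85 mm) begins 54 mm behind the grasp point. The pads swing forward as they close: fully open they stand 13 mm farther back than shut.
Start: joints at [-1.441, 0.291, -0.153, 1.127, 0, 1.431], TCP at [0.139, -0.506, 0.239] pointing down, gripper open.
Joint ranges: [-2.52, 2.52], [-0.91, 1.74], [-1.3, 1.37], [-1.96, 2.02], [-1.52, 1.47], [-3.14, 3.14]. Speed limits (rad/s): [2.22, 2.22, 2.79, 3.14, 3.14, 3.14].

INTERFACE

Orientations are given as a unit quaternion [w, x, y, z].
In Python, from station import status, snapshot, camera_params, job, robot gives the robot as it stands. The module is installed in compiled form; this text tells all that it offers.
- The arm moves only by the tool drive_tool, never from a script. Its argument "series" is text: rows parted by semicolons, each of 5 numbers parted by spaces: the shift along the tool's x, y, z in m, then the turn about the tool's z in rad, then the finger opening in m, from 0 to 0.0854. In form: dx dy dz twist jaw; .... A call has exactly 8 rows; each row is the pose to reach, as a shift and turn from the pose commanded when the call began, along the tool's axes at that moment; what a row does not reach only later rows make up. A row lasts 1/12 s, in which the tool goes at most 41.7 mm and 7.16 degrees, less where a joint would pass 70% of its speed; a pose out of reach is approached as far as the arm can. A call with a gripper value outside its range is refused whole. The fingers move at their own pace and stop on an object; "squeeze" is the grip in N (left out, the last holds). Time passes only in rows, so rows that repeat a pose let the fingers close, or fill a call up. It gives the time, the measured TCP pose, the force and the opening at its end, in the units of the state.
- status.state(): the state, without advancing time (a new reading comes with each control period).
- snapshot(name): name is "scene" or "top" or "wrist"; returns the picture (384x512x3 uint8, red, green, blue); there is no depth.
- camera_params(name): a dict with "vertical_fov" (degrees; the focal length in pixels is half the picture's height over the tangent of half this angle, whatever the lens; pixels are square), "cx", "cy" (the principal point, pixels), "dist_coeffs" ([k1, k2, p1, p2, k3] as OpenCV has them; the pictures are not rectified), "origin" and "orientation" of the camera in the world. Camera axes: x right, y down, z forward; pixel columns grow to the right and rows downward; lengths in m; the calibration is good to about 2 mm. A picture is of the moment at which its call begins: read the wrist's pose just before it. camera_params takes no time and is no camera call; for the wrist camera it gives the pose at the moment of the call.
- job.hand_in(): hands the job in, once; it reports no verdict.
The state is a dict: "clock": time; "q": joint angles; "joint_vel": joint speeds; "joint_torque": joint torques, N m; "tool_pos": TCP position; "ee_rot": TCP orientation; "contact_force": force on the tool from outside, world axes, zero at the start; "ft_torque": the same for the moment, N m; "opening": finger opening in m.
Only numpy, scipy, OpenCV 4.12 (cv2) and the standard library are available. Lean on these libraries where they do the work, as an engineer would, in place of code of your own. Each camera call takes 0.05 s, during which the arm holds its last target. There are 200 camera calls.

TASK

Clear the three dark wooden offcuts (a block, an L-shaped piece and a round slice) off the clamped pine plank: push each along the plank with the fingers, off the plank's end and down into the open steel catch tray that stands against it, so that all three end up inside the tray, clear of the plank (they may lie on one another). Only push them, never pick them up or lift them off the plank, and leave the tape measure, the sanding block, the holdfast and everything else on the bench where they are.

Things in the scene. Friction and masses are not known exactly. Their poses are not given: they have to be found in the camera images.
- plank: Pine plank fixed flat on the bench, 240 (x) x 440 (y, lengthwise) x 45 mm; origin at the centre of its underside, on the bench. Steel holdfast fixed to it: 28 mm pad on top at its (x, y) = (102, 30) mm, bar rising 53 mm above the top and over the +x edge to the bench. Thin dark lines are only marks. Offcuts lie along a strip nearer the robot (centres at x -55 to -5 mm), tape and sander by the far edge.
- tray: Open steel catch tray, fixed, 240 (x) x 150 (y) x 38 mm high, walls and floor 4 mm; origin at the centre of its underside, axes parallel to the plank's. It stands with a long side against one end (+y or -y) of the plank with a gap of 2 mm; which end varies. Its rim lies 7 mm below the plank's top.
- case: Closed grey plastic tool case, fixed, 240 x 150 x 38 mm (its latches are flush looks), against the plank's other end. Not for offcuts. Origin at the centre of its underside.
- block: Dark wooden rectangular offcut, 44 x 30 x 20 mm (x, y, z), about 20 g, lying flat; origin at its centre, 10 mm above the plank's top.
- notched: Dark wooden L-shaped offcut, 44 x 40 mm outline, 20 mm thick, arms 18 mm wide, about 18 g, lying flat. Origin at its balance point at mid-thickness (10 mm above the plank's top): in its own axes it spans x -18 to +26 mm and y -16 to +24 mm, the missing corner being x > 0, y > 2 mm.
- slice: Dark wooden round slice, 40 mm in diameter, 20 mm thick, about 18 g, lying flat; origin at its centre, 10 mm above the plank's top.
- tape: Black tape measure, 50 x 62 x 32 mm, standing loose on the plank's far half; leave. Origin at the centre of its underside.
- sander: Cork sanding block, 51 x 86 x 28 mm, loose on the plank's far half; leave. Origin at the centre of its underside.
- rotary: Grey hand-held rotary tool lying on the bench beyond the plank, about 185 mm long along its y axis, 46 mm high; leave. Origin on the bench, at the front end of its thick body.
- glue: White glue bottle, 52 mm in diameter, 110 mm tall, on the bench beyond the plank; leave. Origin at the centre of its underside.
- driver: Screwdriver lying on the bench between the plank and the robot, along the plank and lower than its top; leave.

How it is judged:
At the end, for the whole second after the job is handed in: The centres of all three offcuts are between the tray's walls and less than 46 mm above the bench, they no longer touch the plank and are at rest (under 20 mm/s), and no bystander is more than 30 mm from where it stood (x of block in the frame of tray between -0.116 and 0.116 m and y of block in the frame of tray between -0.071 and 0.071 m and z of each of block, notched, slice in the frame of tray below 0.046 m and contact force between each of block, notched, slice and plank below 0.05 N and linear speed of each of block, notched, slice below 0.02 m/s and x of notched in the frame of tray between -0.116 and 0.116 m and y of notched in the frame of tray between -0.071 and 0.071 m and x of slice in the frame of tray between -0.116 and 0.116 m and y of slice in the frame of tray between -0.071 and 0.071 m and not (distance of any of tape, sander, rotary, glue, driver from where it was at the start of the episode above 0.03 m)).
It fails at once if an offcut is lifted: its centre rises more than 18 mm above its height when lying on the plank (height (world z) of any of block, notched, slice above 0.073 m).
It fails at once if an offcut is carried: the fingers hold it over 5 mm above its height when lying on the plank, with neither the plank nor another offcut under it ((height (world z) of block above 0.06 m and contact force between the fingers and block above 0.5 N and contact force between block and plank below 0.01 N and contact force between block and notched below 0.01 N and contact force between block and slice below 0.01 N) or (height (world z) of notched above 0.06 m and contact force between the fingers and notched above 0.5 N and contact force between notched and plank below 0.01 N and contact force between notched and block below 0.01 N and contact force between notched and slice below 0.01 N) or (height (world z) of slice above 0.06 m and contact force between the fingers and slice above 0.5 N and contact force between slice and plank below 0.01 N and contact force between slice and block below 0.01 N and contact force between slice and notched below 0.01 N)).
It fails at once if a bystander is displaced by more than 30 mm (distance of any of tape, sander, rotary, glue, driver from where it was at the start of the episode above 0.03 m).
It also fails if it takes over 67 s, if anything falls off the work surface, if the arm or the gripper's body presses on something with over 40 N, if the wrist force passes 120 N, or if a joint passes its speed limit or range.

## Working session

There is one attempt and no reset: what is moved stays moved. The work goes in short steps, Python scripts to look and compute and a tool call to move; the robot and the scene stay as the last step left them, time stands still between calls to the robot, and variables do not carry over. Pictures are saved under pics/ and viewed, on a budget of 10 in all, crops included, one or two more only if the job needs it, and the job is handed in when it is done.

Besides the shell and the picture viewer there is one more tool, called after ">>>" as a command line: name --argument value ..., lists and objects as JSON in quotes. drive_tool: Moves the arm, as the interface text tells. Its arguments: {"type":"object","properties":{"series":{"type":"string"},"squeeze":{"type":"number"}},"required":["series"]}

```bash
mkdir -p pics; cat > h.py <<'E'
import numpy as np, cv2
from scipy.spatial.transform import Rotation as R
from station import status, snapshot, camera_params, job, robot
def cast(cp,px,z,h=384):
    f=h/2/np.tan(np.radians(cp["vertical_fov"])/2)
    K=np.array([[f,0,cp["cx"]],[0,f,cp["cy"]],[0,0,1]])
    u=cv2.undistortPoints(np.array(px,float).reshape(-1,1,2),K,np.array(cp["dist_coeffs"],float)).reshape(-1,2)
    w,x,y,zz=cp["orientation"]; M=R.from_quat([x,y,zz,w]).as_matrix()
    d=np.c_[u,np.ones(len(u))]@M.T; o=np.array(cp["origin"])
    return o+d*((z-o[2])/d[:,2])[:,None]
def save(n,name):
    im=snapshot(n); cv2.imwrite("pics/"+name,im[:,:,::-1]); return im
E
python3 - <<'E'
from h import *
print(status.state())
a=snapshot("top");b=snapshot("scene")
cv2.imwrite("pics/t0.png",a[:,:,::-1]);cv2.imwrite("pics/s0.png",b[:,:,::-1])
print(camera_params("top"))
E
```

```text
{'clock': 0.0, 'q': array([-1.44131515e+00,  2.91282417e-01, -1.54149149e-01,  1.12669688e+00,
       -3.01568236e-05,  1.43152091e+00]), 'joint_vel': array([-0.00012676, -0.00059922,  0.0001994 , -0.00032578, -0.00078692,
       -0.00057871]), 'joint_torque': array([ 7.88017423e-04, -5.37144148e+01,  3.31368899e+01,  1.59533269e-02,
       -1.87675832e-04,  4.23846643e-05]), 'tool_pos': array([ 0.13935409, -0.50570983,  0.23872267]), 'ee_rot': array([-6.66126400e-04,  9.90984594e-01,  1.33974215e-01, -1.18164617e-05]), 'contact_force': array([-0.00598502,  0.17594987,  0.47966545]), 'ft_torque': array([0.03239425, 0.05726089, 0.01118397]), 'opening': 0.08509931316014037}
{'vertical_fov': 57.371229950122384, 'cx': 255.6952179880246, 'cy': 192.41922267949644, 'dist_coeffs': array([-0.06568112,  0.        ,  0.        ,  0.        ,  0.        ]), 'origin': array([0.45410997, 0.02072131, 0.78509054]), 'orientation': array([ 0.07034318, -0.69082811,  0.71597351, -0.0720436 ])}
```

View pics/t0.png

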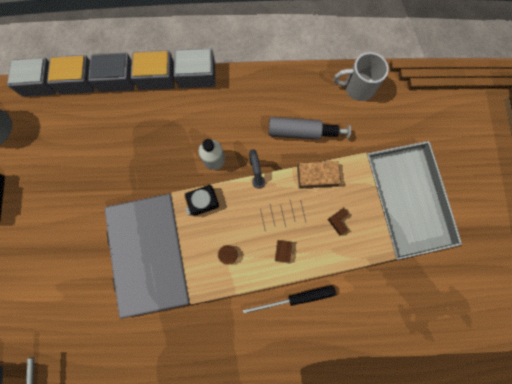

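View pics/s0.png

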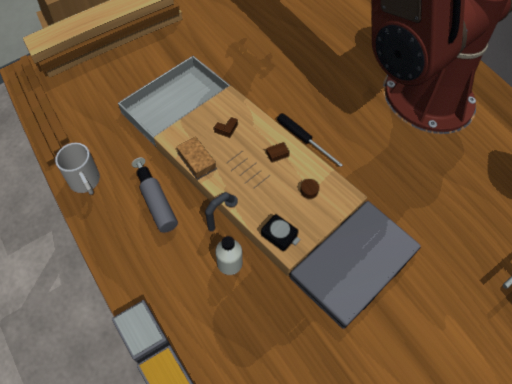

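The top view shows the plank with the tray at its right end (~(413,200)). The slice is at (228,255), the block at (284,251), the L at (340,221), the sander at (318,175), the tape at (201,200) and the holdfast at (257,180). The scene view agrees.

```bash
cat > m.py <<'E'
from h import *
def measure(im):
    cp=camera_params("top")
    hsv=cv2.cvtColor(im,cv2.COLOR_RGB2HSV)
    # plank corners by hand picks are not used for offcuts; dark brown mask in the strip
    m=((hsv[...,2]<110)&(hsv[...,1]>90)).astype(np.uint8)
    roi=np.zeros_like(m); cv2.fillPoly(roi,[np.array([[176,195],[372,155],[432,143],[460,243],[398,258],[190,298]])],1); m*=roi
    m=cv2.morphologyEx(m,cv2.MORPH_OPEN,np.ones((3,3)))
    n,l,s,c=cv2.connectedComponentsWithStats(m)
    out=[]
    for i in range(1,n):
        if s[i,4]>60: out.append((s[i,4],c[i].round(1),cast(cp,[c[i]],.06)[0].round(4),s[i,:4]))
    return out
if __name__=="__main__":
    im=snapshot("top");cp=camera_params("top")
    for o in measure(im): print(*o)
    P=cast(cp,[[172,192],[368,153],[396,258],[188,303]],.045); print("plank",P.round(4))
    print("edges",[np.linalg.norm(P[i]-P[(i+1)%4]).round(4) for i in range(4)], "ctr",P.mean(0).round(4))
    T=cast(cp,[[369,154],[431,143],[460,244],[398,259]],.038); print("tray",T.round(4),T.mean(0))
    print("sander",cast(cp,[[297,163],[339,161],[340,186],[299,188]],.073).round(3))
    print("tape",cast(cp,[[185,191],[213,185],[218,207],[191,214]],.077).round(3))
    print("hold",cast(cp,[[252,187],[264,187]],.05).round(3), cast(cp,[[250,151],[258,151]],.098).round(3))
    print("driver",cast(cp,[[245,312],[336,291]],.01).round(3))
    s=status.state();print(s['tool_pos'],robot.tips_ahead)
    im=cv2.resize(im[130:320,160:470],None,fx=2.5,fy=2.5,interpolation=cv2.INTER_CUBIC);cv2.imwrite("pics/t1.png",im[:,:,::-1])
E
python3 m.py
```

```text
165 [218.2 200.9] [0.587  0.0956 0.06  ] [210 189  15  23]
324 [339.5 221.4] [ 0.5345 -0.1558  0.06  ] [329 209  20  26]
319 [284. 251.] [ 0.4782 -0.0371  0.06  ] [276 241  18  21]
295 [228.3 254.1] [0.476  0.0767 0.06  ] [219 246  20  18]
plank [[ 0.6128  0.197   0.045 ]
 [ 0.6857 -0.2361  0.045 ]
 [ 0.4544 -0.2731  0.045 ]
 [ 0.3802  0.1624  0.045 ]]
edges [np.float64(0.4392), np.float64(0.2342), np.float64(0.4418), np.float64(0.2352)] ctr [ 0.5333 -0.0374  0.045 ]
tray [[ 0.6855 -0.2406  0.038 ]
 [ 0.7074 -0.3872  0.038 ]
 [ 0.4773 -0.4209  0.038 ]
 [ 0.4521 -0.28    0.038 ]] [ 0.58058674 -0.33216999  0.038     ]
sander [[ 0.66  -0.073  0.073]
 [ 0.661 -0.162  0.073]
 [ 0.607 -0.16   0.073]
 [ 0.606 -0.074  0.073]]
tape [[0.607 0.162 0.077]
 [0.618 0.104 0.077]
 [0.571 0.095 0.077]
 [0.559 0.15  0.077]]
hold [[ 0.617  0.024  0.05 ]
 [ 0.616 -0.002  0.05 ]] [[0.682 0.025 0.098]
 [0.681 0.009 0.098]]
driver [[ 0.354  0.048  0.01 ]
 [ 0.39  -0.149  0.01 ]]
[ 0.13937589 -0.50584029  0.23886084] 0.008
```

View pics/t1.png

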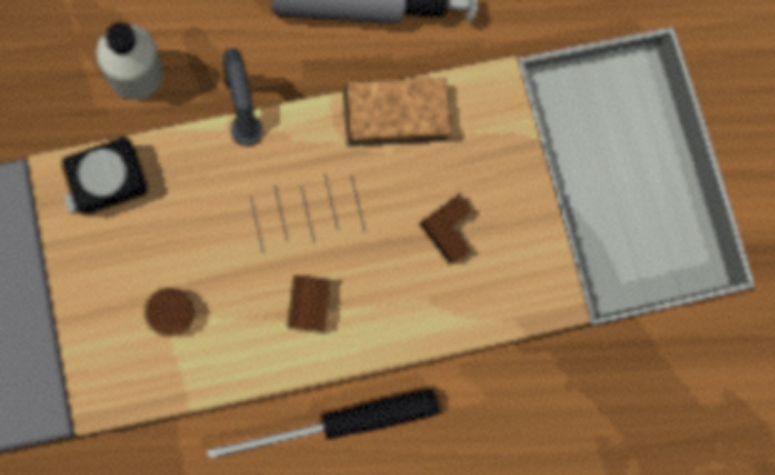

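>>> drive_tool --series "0.034 -0.02 0 -0.12 0.02; 0.068 -0.04 0 -0.24 0.02; 0.102 -0.06 0 -0.36 0.02; 0.136 -0.08 0.01 -0.48 0.02; 0.17 -0.1 0.02 -0.6 0.02; 0.204 -0.12 0.03 -0.72 0.02; 0.238 -0.14 0.04 -0.84 0.02; 0.272 -0.16 0.04 -0.96 0.02" --squeeze 20

```text
clock: 0.82
tool_pos: [0.3594, -0.2772, 0.1977]
ee_rot: [-0.001, 0.815, 0.579, -0.0]
contact_force: [0.9, -1.0, 0.1]
opening: 0.0202
```

```bash
cat > go.py <<'E'
import sys
from h import *
C=np.array([.5333,-.0374]); EX=np.array([.986,.167]); EY=np.array([-.167,.986])
s=status.state(); w,x,y,z=s['ee_rot']; M=R.from_quat([x,y,z,w]).as_matrix(); p=s['tool_pos']
r=p[:2]-C; print("t",round(s['clock'],2),"plank xy",(r@EX).round(4),(r@EY).round(4),"z",p[2].round(4),"open",round(s['opening'],4),"F",s['contact_force'].round(1),"down",M[:,2].round(3))
ang=np.arctan2(M[1,0],M[0,0]); des=np.arctan2(EY[1],EY[0]); print("twist needed",round(ang-des,3),"q",s['q'].round(2))
if len(sys.argv)>1:
    a,b,c=map(float,sys.argv[1:4]); t=np.r_[C+a*EX+b*EY,c]; print("target",t.round(3),"shift",(M.T@(t-p)).round(4))
E
python3 go.py -0.018 -0.067 0.13
```

```text
t 0.82 plank xy -0.2116 -0.2074 z 0.1977 open 0.0202 F [ 0.9 -1.   0.1] down [-0.002  0.002 -1.   ]
twist needed -0.504 q [-0.82  0.19 -0.4   0.98 -0.    1.09]
target [ 0.527 -0.106  0.13 ] shift [0.2164 0.1018 0.0677]
```

>>> drive_tool --series "0.03 0.014 0.01 -0.08 0.02; 0.06 0.028 0.02 -0.16 0.02; 0.09 0.042 0.03 -0.24 0.02; 0.12 0.056 0.04 -0.32 0.02; 0.15 0.07 0.05 -0.40 0.02; 0.18 0.085 0.06 -0.47 0.02; 0.21 0.098 0.067 -0.5 0.02; 0.21 0.098 0.067 -0.5 0.02"

```text
clock: 1.48
tool_pos: [0.5243, -0.1107, 0.1307]
ee_rot: [-0.001, 0.647, 0.763, 0.001]
contact_force: [-1.0, 0.2, -1.0]
opening: 0.0203
```

```bash
python3 go.py -0.018 -0.067 0.058; python3 -c "
from h import *
im=save('wrist','w0.png');cp=camera_params('wrist');print(cp['origin'],cp['orientation'])"
```

```text
t 1.48 plank xy -0.0212 -0.0708 z 0.1307 open 0.0203 F [-1.   0.2 -1. ] down [-0.     0.002 -1.   ]
twist needed -0.004 q [-0.35  0.4  -0.3   0.87  0.    1.06]
target [ 0.527 -0.106  0.058] shift [0.0037 0.0031 0.0727]
[ 0.5118901  -0.04124717  0.26625196] [0.14305954 0.98642498 0.07991051 0.01067885]
```

View pics/w0.png

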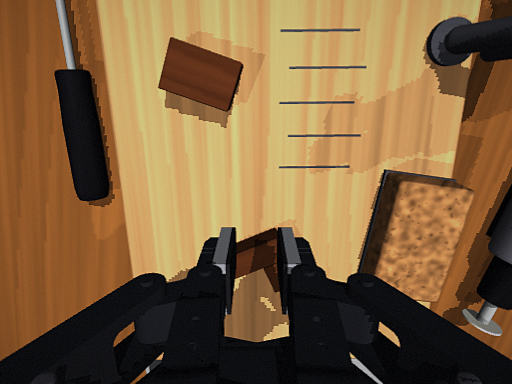

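The wrist view shows the block at (200,75), the L between and ahead of the fingers at (262,255), and the sander clear to the right. I'll descend now.

>>> drive_tool --series "0.004 0.004 0.02 0 0.02; 0.004 0.007 0.04 0 0.02; 0.004 0.007 0.055 0 0.02; 0.004 0.007 0.065 0 0.02; 0.004 0.007 0.07 0 0.02; 0.004 0.007 0.072 0 0.02; 0.004 0.007 0.072 0 0.02; 0.004 0.007 0.072 0 0.02"

```text
clock: 2.2
tool_pos: [0.5286, -0.11, 0.061]
ee_rot: [0.0, 0.649, 0.761, 0.0]
contact_force: [-0.4, 0.6, -0.1]
opening: 0.0198
```

```bash
python3 go.py -0.014 -0.2 0.058; python3 -c "
from m import *
for o in measure(snapshot('top')): print(*o)"
```

```text
t 2.2 plank xy -0.0168 -0.0708 z 0.061 open 0.0198 F [-0.4  0.6 -0.1] down [ 0.001 -0.    -1.   ]
twist needed -0.01 q [-0.34  0.48 -0.37  0.71  0.    1.07]
target [ 0.553 -0.237  0.058] shift [-0.1292  0.0041  0.0031]
11068 [386.5 215.7] [ 0.5426 -0.2565  0.06  ] [315 150 145 122]
```

>>> drive_tool --series "-0.01 0 0.002 0 0.02; -0.02 0.002 0.002 0 0.02; -0.032 0.005 0.002 0 0.02; -0.044 0.008 0.002 0 0.02; -0.056 0.011 0.002 0 0.02; -0.068 0.014 0.002 0 0.02; -0.08 0.017 0.002 0 0.02; -0.092 0.02 0.002 0 0.02"

```text
clock: 2.92
tool_pos: [0.5629, -0.1988, 0.0582]
ee_rot: [-0.0, 0.649, 0.761, 0.0]
contact_force: [0.0, -1.0, 0.3]
opening: 0.0196
```

```bash
python3 go.py; python3 -c "
from h import *
save('wrist','w1.png')"
```

```text
t 2.92 plank xy 0.0023 -0.1641 z 0.0582 open 0.0196 F [ 0.  -1.   0.3] down [-0.  0. -1.]
twist needed -0.01 q [-0.46  0.58 -0.21  0.78  0.    0.95]
```

View pics/w1.png

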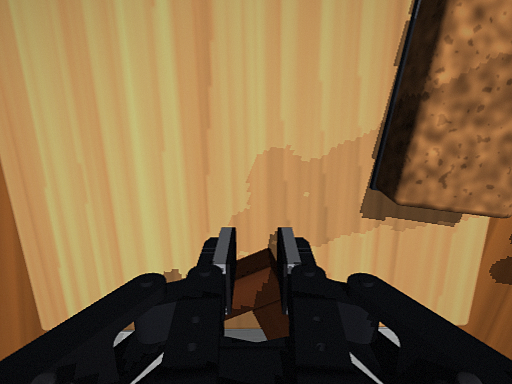

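The L is still caged ahead of the fingers at (262,285), with the tray edge close behind it. I'll keep pushing.

>>> drive_tool --series "-0.01 0.002 0 0 0.02; -0.02 0.004 0 0 0.02; -0.03 0.006 0 0 0.02; -0.042 0.008 0 0 0.02; -0.054 0.01 0 0 0.02; -0.066 0.01 0 0 0.02; -0.078 0.01 0 0 0.02; -0.085 0.01 0 0 0.02"

```text
clock: 3.63
tool_pos: [0.5859, -0.2816, 0.0583]
ee_rot: [0.0, 0.649, 0.76, -0.0]
contact_force: [-0.8, -0.0, 0.4]
opening: 0.0201
```

>>> drive_tool --series "0 0 0 0 0.02; 0 0 -0.02 0 0.02; 0.02 -0.01 -0.04 0 0.02; 0.06 -0.02 -0.06 0 0.02; 0.1 -0.03 -0.06 0 0.02; 0.14 -0.04 -0.06 0 0.02; 0.18 -0.05 -0.06 0 0.02; 0.21 -0.06 -0.06 0 0.02"

```text
clock: 4.3
tool_pos: [0.4917, -0.0791, 0.1184]
ee_rot: [-0.0, 0.649, 0.761, 0.0]
contact_force: [0.2, 0.6, 1.4]
opening: 0.0198
```

```bash
python3 go.py -0.054 0.052 0.118; python3 -c "
from h import *
im=save('top','t2.png');im=cv2.resize(im[130:320,160:470],None,fx=2.5,fy=2.5,interpolation=cv2.INTER_CUBIC);cv2.imwrite('pics/t2.png',im[:,:,::-1])"
```

```text
t 4.3 plank xy -0.048 -0.0341 z 0.1184 open 0.0198 F [0.2 0.6 1.4] down [-0.     0.001 -1.   ]
twist needed -0.009 q [-0.31  0.35 -0.42  0.81  0.    1.11]
target [0.471 0.005 0.118] shift [ 0.0861 -0.0068  0.0005]
```

View pics/t2.png

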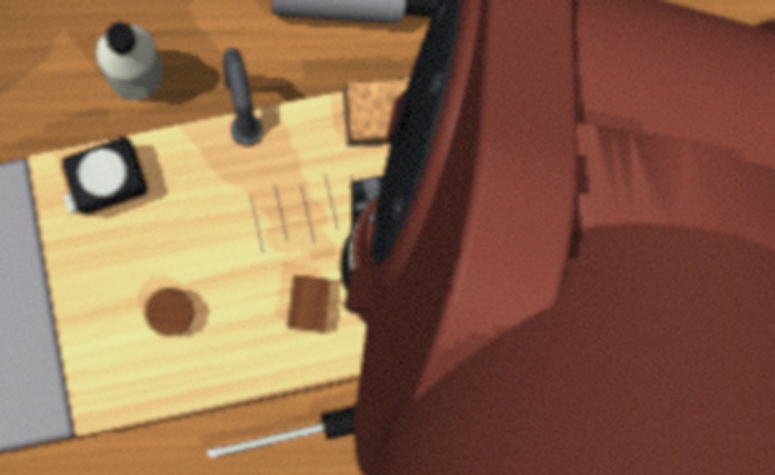

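The arm hides the tray here. The block, slice, tape and sander are unmoved. Next is the block.

>>> drive_tool --series "0.03 -0.003 0 0 0.02; 0.06 -0.007 0 0 0.02; 0.085 -0.007 0 0 0.02; 0.089 -0.007 0.01 0 0.02; 0.089 -0.007 0.03 0 0.02; 0.089 -0.007 0.05 0 0.02; 0.089 -0.007 0.06 0 0.02; 0.089 -0.007 0.06 0 0.02"

```text
clock: 5.02
tool_pos: [0.4706, 0.0056, 0.0566]
ee_rot: [-0.002, 0.649, 0.761, -0.001]
contact_force: [-0.7, 1.1, 0.2]
opening: 0.0197
```

```bash
python3 go.py -0.06 -0.25 0.058
```

```text
t 5.02 plank xy -0.0546 0.0529 z 0.0566 open 0.0197 F [-0.7  1.1  0.2] down [-0.004  0.001 -1.   ]
twist needed -0.009 q [-0.14  0.39 -0.56  0.63  0.    1.27]
target [ 0.516 -0.294  0.058] shift [-0.3029 -0.0026 -0.0018]
```

>>> drive_tool --series "-0.01 0 -0.001 0 0.02; -0.02 0 -0.001 0 0.02; -0.032 0 -0.001 0 0.02; -0.046 0 -0.001 0 0.02; -0.06 0 -0.001 0 0.02; -0.074 0 -0.001 0 0.02; -0.088 -0.001 -0.001 0 0.02; -0.102 -0.002 -0.001 0 0.02"

```text
clock: 5.68
tool_pos: [0.4872, -0.0983, 0.0602]
ee_rot: [0.001, 0.649, 0.76, 0.0]
contact_force: [-0.4, 0.8, 0.2]
opening: 0.02
```

>>> drive_tool --series "-0.014 0 0 0 0.02; -0.028 -0.001 0 0 0.02; -0.042 -0.001 0 0 0.02; -0.056 -0.001 0 0 0.02; -0.07 -0.002 0 0 0.02; -0.084 -0.002 0 0 0.02; -0.096 -0.002 0 0 0.02; -0.104 -0.002 0 0 0.02"

```text
clock: 6.35
tool_pos: [0.5013, -0.2008, 0.0593]
ee_rot: [0.0, 0.649, 0.76, -0.0]
contact_force: [0.4, 0.7, 0.0]
opening: 0.0199
```

```bash
python3 go.py -0.06 -0.25 0.058;python3 -c "
from h import *
save('wrist','w2.png')"
```

```text
t 6.35 plank xy -0.0588 -0.1557 z 0.0593 open 0.0199 F [0.4 0.7 0. ] down [ 0. -0. -1.]
twist needed -0.01 q [-0.52  0.49 -0.38  0.71 -0.    0.9 ]
target [ 0.516 -0.294  0.058] shift [-0.0943 -0.0002  0.0014]
```

View pics/w2.png

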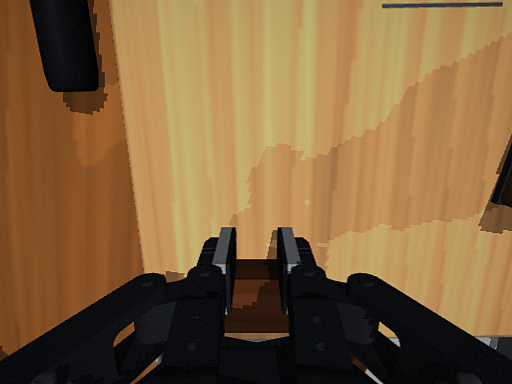

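The block is square against both fingers at (262,295), with the tray edge just beyond. I'll push it off, then retreat.

>>> drive_tool --series "-0.01 0 0 0 0.02; -0.022 0 0 0 0.02; -0.034 0 0 0 0.02; -0.046 0 0 0 0.02; -0.058 0 0 0 0.02; -0.07 0 0 0 0.02; -0.084 0 0 0 0.02; -0.096 0 0 0 0.02"

```text
clock: 7.07
tool_pos: [0.5163, -0.2955, 0.0593]
ee_rot: [0.0, 0.649, 0.761, -0.0]
contact_force: [0.5, 0.5, -0.1]
opening: 0.0197
```

>>> drive_tool --series "0 0 0 0 0.02; 0 0 -0.02 0 0.02; 0.03 0 -0.04 0 0.02; 0.07 0 -0.06 0 0.02; 0.11 0 -0.06 0 0.02; 0.15 0.005 -0.06 0 0.02; 0.19 0.01 -0.06 0 0.02; 0.23 0.015 -0.06 0 0.02"

```text
clock: 7.73
tool_pos: [0.4941, -0.0624, 0.1196]
ee_rot: [0.0, 0.649, 0.761, 0.0]
contact_force: [1.4, 1.2, -0.4]
opening: 0.0203
```

>>> drive_tool --series "0.04 0.005 0 0 0.02; 0.08 0.005 0 0 0.02; 0.12 0.005 0 0 0.02; 0.15 0.005 0 0 0.02; 0.17 0.005 0 0 0.02; 0.18 0.005 0 0 0.02; 0.18 0.005 0 0 0.02; 0.18 0.005 0 0 0.02"

```text
clock: 8.4
tool_pos: [0.4713, 0.1141, 0.1193]
ee_rot: [0.0, 0.649, 0.761, -0.0]
contact_force: [0.6, 0.3, -0.5]
opening: 0.0199
```

```bash
python3 go.py -0.036 0.165 0.058;python3 -c "
from h import *
im=save('top','t3.png');im=cv2.resize(im[130:320,160:470],None,fx=2.5,fy=2.5,interpolation=cv2.INTER_CUBIC);cv2.imwrite('pics/t3.png',im[:,:,::-1])"
```

```text
t 8.4 plank xy -0.0358 0.1597 z 0.1193 open 0.0199 F [ 0.6  0.3 -0.5] down [ 0. -0. -1.]
twist needed -0.009 q [ 0.09  0.32 -0.45  0.8  -0.    1.5 ]
target [0.47  0.119 0.058] shift [ 0.0053 -0.0002  0.0613]
```

View pics/t3.png

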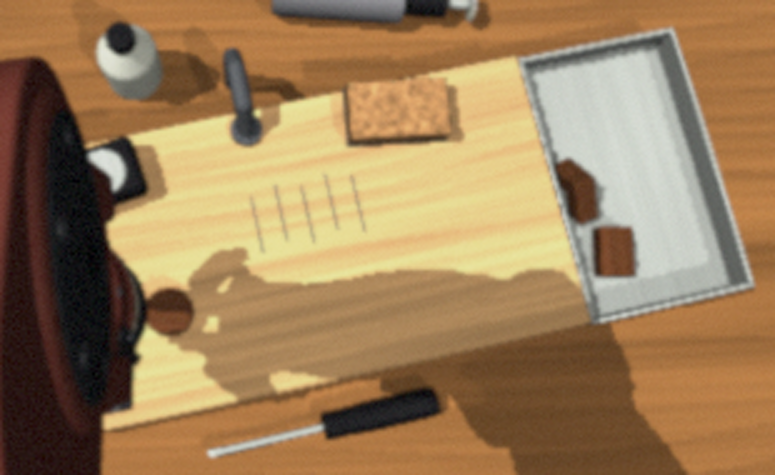

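The L lies in the tray near its plank-side wall at (578,190), and the block is flat at (614,250). I'll steer the slice to the free upper half of the tray.

>>> drive_tool --series "0.005 0 0.01 0 0.02; 0.005 0 0.025 0 0.02; 0.005 0 0.04 0 0.02; 0.005 0 0.05 0 0.02; 0.005 0 0.056 0 0.02; 0.005 0 0.06 0 0.02; 0.005 0 0.06 0 0.02; 0.005 0 0.06 0 0.02"

```text
clock: 9.12
tool_pos: [0.4708, 0.1187, 0.0596]
ee_rot: [0.0, 0.649, 0.76, 0.0]
contact_force: [-0.4, 0.1, 0.2]
opening: 0.0198
```

>>> drive_tool --series "-0.01 0 0 0 0.02; -0.022 0 0 -0.01 0.02; -0.034 0.001 0 -0.03 0.02; -0.046 0.003 0 -0.05 0.02; -0.06 0.005 0 -0.07 0.02; -0.074 0.007 0 -0.09 0.02; -0.088 0.009 0 -0.11 0.02; -0.102 0.012 0 -0.13 0.02"

```text
clock: 9.78
tool_pos: [0.4988, 0.0189, 0.0599]
ee_rot: [0.0, 0.598, 0.802, 0.0]
contact_force: [0.5, 0.1, 0.2]
opening: 0.02
```

```bash
python3 go.py 0.008 -0.13 0.059
```

```text
t 9.78 plank xy -0.0246 0.0613 z 0.0599 open 0.02 F [0.5 0.1 0.2] down [ 0.001 -0.    -1.   ]
twist needed 0.121 q [-0.11  0.42 -0.49  0.66 -0.    1.17]
target [ 0.563 -0.164  0.059] shift [-0.1938  0.0092  0.0011]
```

>>> drive_tool --series "-0.013 0 0 -0.01 0.02; -0.026 0.001 0 -0.02 0.02; -0.039 0.001 0 -0.03 0.02; -0.052 0.002 0 -0.04 0.02; -0.065 0.003 0 -0.05 0.02; -0.078 0.004 0 -0.06 0.02; -0.091 0.005 0 -0.07 0.02; -0.104 0.006 0 -0.08 0.02"

```text
clock: 10.45
tool_pos: [0.5341, -0.0792, 0.06]
ee_rot: [0.001, 0.566, 0.825, 0.0]
contact_force: [-0.3, -0.0, -0.4]
opening: 0.0203
```

```bash
python3 go.py 0.008 -0.13 0.059; python3 go.py 0.058 -0.25 0.059;python3 -c "
from h import *
save('wrist','w3.png')"
```

```text
t 10.45 plank xy -0.0062 -0.0413 z 0.06 open 0.0203 F [-0.3 -0.  -0.4] down [ 0.001 -0.    -1.   ]
twist needed 0.201 q [-0.28  0.49 -0.38  0.71 -0.    0.92]
target [ 0.563 -0.164  0.059] shift [-0.0897 -0.0038  0.001 ]
t 10.45 plank xy -0.0062 -0.0413 z 0.06 open 0.0203 F [-0.3 -0.  -0.4] down [ 0.001 -0.    -1.   ]
twist needed 0.201 q [-0.28  0.49 -0.38  0.71 -0.    0.92]
target [ 0.632 -0.274  0.059] shift [-0.2173  0.0213  0.0011]
```

View pics/w3.png

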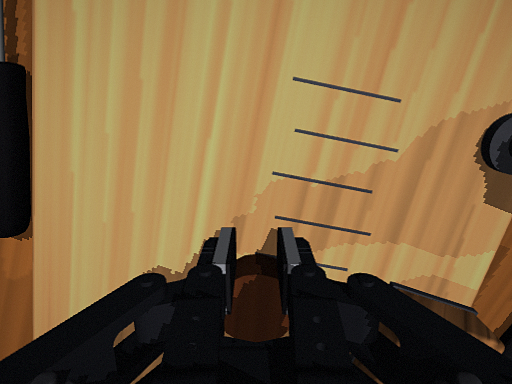

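The slice is centred between the fingers at (260,300), and the sander is clear on the right. I'll continue.

>>> drive_tool --series "-0.013 0 0 0 0.02; -0.026 -0.001 0 0 0.02; -0.039 -0.001 0 0 0.02; -0.052 -0.002 0 0 0.02; -0.065 -0.003 0 0 0.02; -0.078 -0.004 0 0 0.02; -0.091 -0.004 0 -0.02 0.02; -0.104 -0.002 0 -0.04 0.02"

```text
clock: 11.17
tool_pos: [0.5692, -0.1769, 0.0592]
ee_rot: [-0.0, 0.549, 0.836, -0.0]
contact_force: [1.2, 1.3, 0.3]
opening: 0.0202
```

```bash
python3 go.py 0.055 -0.25 0.059
```

```text
t 11.17 plank xy 0.0121 -0.1436 z 0.0592 open 0.0202 F [1.2 1.3 0.3] down [-0.  0. -1.]
twist needed 0.241 q [-0.42  0.58 -0.21  0.78 -0.    0.74]
target [ 0.629 -0.275  0.059] shift [-0.1136  0.0163  0.0002]
```

>>> drive_tool --series "-0.013 0.002 0 -0.02 0.02; -0.026 0.004 0 -0.04 0.02; -0.039 0.006 0 -0.06 0.02; -0.052 0.008 0 -0.08 0.02; -0.066 0.01 0 -0.08 0.02; -0.08 0.012 0 -0.08 0.02; -0.096 0.014 0 -0.08 0.02; -0.112 0.016 0 -0.08 0.02"

```text
clock: 11.83
tool_pos: [0.6286, -0.2733, 0.0591]
ee_rot: [-0.0, 0.515, 0.857, -0.0]
contact_force: [-0.7, -0.1, -0.2]
opening: 0.0198
```

>>> drive_tool --series "0 0 0 0 0.02; 0 0 -0.02 0 0.02; 0 0 -0.05 0 0.02; 0.03 0 -0.08 0 0.02; 0.07 -0.01 -0.09 0 0.02; 0.11 -0.02 -0.09 0 0.02; 0.15 -0.03 -0.09 0 0.02; 0.19 -0.04 -0.09 0 0.02"

```text
clock: 12.5
tool_pos: [0.5022, -0.1217, 0.1494]
ee_rot: [0.0, 0.515, 0.857, 0.0]
contact_force: [0.5, 0.3, 0.5]
opening: 0.0198
```

>>> drive_tool --series "0.035 -0.01 0 0 0.02; 0.07 -0.02 0 0 0.02; 0.105 -0.03 0 0 0.02; 0.14 -0.04 0 0 0.02; 0.17 -0.05 0 0 0.02; 0.19 -0.05 0 0 0.02; 0.19 -0.05 0 0 0.02; 0.19 -0.05 0 0 0.02"

```text
clock: 13.17
tool_pos: [0.3703, 0.022, 0.1495]
ee_rot: [0.0, 0.514, 0.857, 0.0]
contact_force: [0.9, -0.1, -0.4]
opening: 0.02
```

```bash
python3 go.py; python3 -c "
from h import *
im=save('top','t4.png');im=cv2.resize(im[125:270,280:470],None,fx=4,fy=4,interpolation=cv2.INTER_CUBIC);cv2.imwrite('pics/t4.png',im[:,:,::-1])"
```

```text
t 13.17 plank xy -0.1508 0.0858 z 0.1495 open 0.02 F [ 0.9 -0.1 -0.4] down [ 0.001 -0.    -1.   ]
twist needed 0.322 q [-0.14  0.08 -0.67  0.81 -0.    0.94]
```

View pics/t4.png

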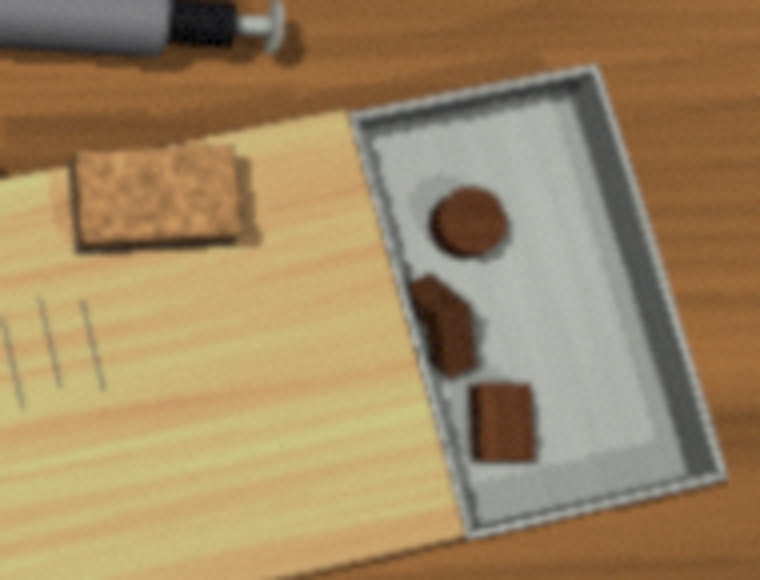

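```bash
python3 - <<'E'
from h import *
C=np.array([.5333,-.0374]); EX=np.array([.986,.167]); EY=np.array([-.167,.986])
im=snapshot("top");cp=camera_params("top");hsv=cv2.cvtColor(im,cv2.COLOR_RGB2HSV)
m=((hsv[...,2]<125)&(hsv[...,1]>90)).astype(np.uint8)
roi=np.zeros_like(m);cv2.fillPoly(roi,[np.array([[374,156],[430,146],[456,242],[399,254]])],1);m*=roi
n,l,s,c=cv2.connectedComponentsWithStats(m)
for i in range(1,n):
    if s[i,4]<60: continue
    v,u=np.where(l==i)
    for z in (.014,.03,.045):
        P=cast(cp,np.c_[u,v],z)[:,:2]-C
        print(i,s[i,4],c[i].round(1),"z",z,"x %.3f..%.3f y %.3f..%.3f c %.3f %.3f"%((P@EX).min(),(P@EX).max(),(P@EY).min(),(P@EY).max(),(P@EX).mean(),(P@EY).mean()))
b=snapshot("scene"); cv2.imwrite("pics/s1.png",cv2.resize(b[50:150,100:250],None,fx=5,fy=5,interpolation=cv2.INTER_CUBIC)[:,:,::-1])
E
```

```text
1 236 [396.7 180.3] z 0.014 x 0.030..0.068 y -0.302..-0.260 c 0.049 -0.281
1 236 [396.7 180.3] z 0.03 x 0.028..0.066 y -0.294..-0.254 c 0.046 -0.274
1 236 [396.7 180.3] z 0.045 x 0.026..0.063 y -0.287..-0.247 c 0.044 -0.267
2 226 [391.3 206.3] z 0.014 x -0.033..0.023 y -0.267..-0.241 c -0.006 -0.252
2 226 [391.3 206.3] z 0.03 x -0.034..0.021 y -0.260..-0.235 c -0.008 -0.246
2 226 [391.3 206.3] z 0.045 x -0.034..0.019 y -0.253..-0.229 c -0.009 -0.239
3 272 [405.1 230.1] z 0.014 x -0.087..-0.043 y -0.288..-0.250 c -0.064 -0.268
3 272 [405.1 230.1] z 0.03 x -0.086..-0.043 y -0.281..-0.243 c -0.065 -0.261
3 272 [405.1 230.1] z 0.045 x -0.086..-0.044 y -0.274..-0.237 c -0.065 -0.255
```

View pics/s1.png

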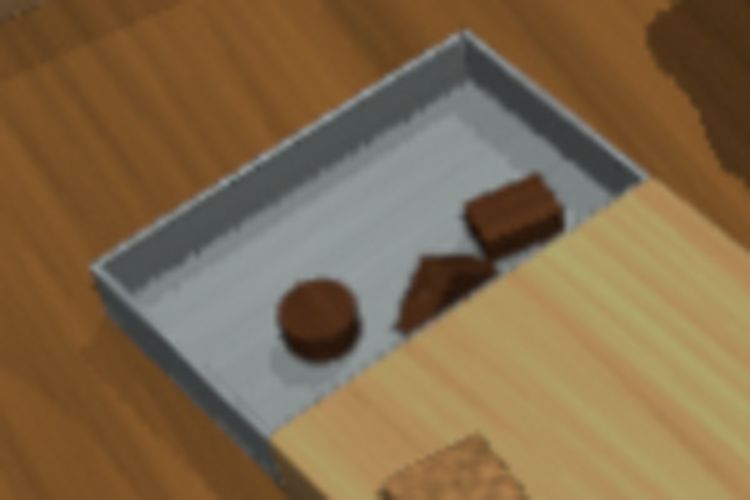

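In the close view the slice (318,320) and block (515,215) lie flat. The L (440,290) stands with its arms down, inside the tray wall and about 9 mm from the plank. The measured centres are at tray y ≈ +0.02, +0.03 and +0.05 (limit 0.071), so I'm handing in.

```bash
python3 -c "
from h import *
print(job.hand_in())"
```

```text
the job is handed in; nothing more can be done
None
```

All three offcuts are in the steel tray and I have handed the job in. It took about 13 s of robot time, and no verdict was reported.

I pushed them off the tray end one at a time: first the L, then the block, then the slice. The fingers were held 20 mm apart, and I steered the slice to the free side of the tray.

- **Positions:** The slice and block lie flat. The L stands on its two arms close to the plank-side wall, about 50 mm from the tray's centre line (limit 71 mm).
- **Clear of the plank:** The L's nearest point is about 9 mm from the plank by my measurement, which has about 2 mm of calibration error. I had no way to measure its contact force directly, and I left it standing as it was.
- **Bystanders:** In the pictures the tape, sander, holdfast, glue and driver looked unmoved. I checked these by eye, not by measurement. The last two pictures, taken after the slice push, showed only part of the bench (sander and part of the rotary tool).
- **Forces:** The contact force stayed under about 2 N in every reading, taken at the end of each move.
- **Pictures:** I viewed 11, one over the budget, to check how the L was lying.

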